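# Chock a core under the microscope and drop the gate

### The arm

A 7-joint arm with a two-finger parallel gripper is mounted at the origin on the work surface. World frame = base frame: x ahead of the robot, y to its left, z up, the work surface at z = 0. Lengths are in m, angles in rad, forces in N, time in s.
With the tool pointing down it reaches from about 0.425 to 0.95 m from the base axis. Payload 4.7 kg.
Tool frame: the origin (TCP) lies between the finger pads; the fingertips stand 25 mm ahead of it and the grasp point (between the pads) lies 6 mm ahead of it; x points along the fingers, z is the direction in which the jaws open and shut, and the axes are right-handed (so a half turn about x gives the same grasp; the last joint's range is limited). The gripper opens to 85 mm and grips with 20 to 120 N. Pads are 22 mm wide; open, the fingers measure 114 mm over their backs; the gripper's body (76 mm by 85 mm) begins 54 mm behind the grasp point. The pads swing forward as they close: fully open they stand 13 mm farther back than shut.
Start: joints at [1.308, 0.469, -0.049, 1.532, 0.024, 1.141, -0.082], TCP at [0.156, -0.657, 0.256] pointing down, gripper open.
Joint ranges: [-2.59, 2.59], [-0.33, 1.99], [-1.39, 1.29], [0.1, 2.45], [-1.04, 4.18], [0.21, 1.99], [-2.66, 2.66]. Speed limits (rad/s): [2.57, 2.57, 3.14, 3.14, 3.14, 3.14, 3.14].

### API

Orientations are given as a 3x3 rotation matrix whose columns are the frame's x, y, z axes.
In Python, from rig import * gives the robot as it stands. Calls block until the motion is done:
- movep(position, orientation): joint-space move of the TCP to a pose.
- move_l(position, attitude=None, feed=0.15, until_force=None): straight line of the TCP; attitude=None keeps the orientation; feed is the mean speed in m/s. With until_force (N) it stops when the force on the tool has changed by that much, and returns True; else False.
- move_joints(angles): joint-space move.
- command_gripper(opening, newtons=None): finger opening in m; newtons is the grip in N (None keeps the last); returns when the fingers have stopped.
- sleep(seconds).
- inverse_kinematics(position, orientation): joint angles nearest the present ones, or None.
- sense(): the state.
- camera(name): name is "scene" or "top" or "wrist"; returns (picture, depth): 420x560x3 uint8, red, green, blue; 420x560 float32, m along the optical axis (not along the pixel's ray), 0 where there is no reading.
- camera_params(name): a dict with "K" (3x3 intrinsics, pixels), "position" and "rotation" of the camera in the world; the wrist camera has in their place "tool_from_camera" (4x4, takes a point from camera to tool coordinates, whose origin is the TCP and whose axes are the tool frame's). Camera axes: x right, y down, z forward; pixel columns grow to the right and rows downward; lengths in m; the calibration is good to about 2 mm. A picture is of the moment at which its call begins: read the wrist's pose just before it. camera_params takes no time and is no camera call.
A pose or a line that the arm cannot do raises Unreachable and nothing moves.
- finish_job(): hands the job in, once; it reports no verdict.
The state is a dict: "time_s": time; "joint_pos": joint angles; "qd": joint speeds; "joint_efforts": joint torques, N m; "position": TCP position; "tcp_rot": TCP orientation; "wrist_force": force on the tool from outside, world axes, zero at the start; "ft_torque": the same for the moment, N m; "finger_gap": finger opening in m.
Only numpy, scipy, OpenCV 4.12 (cv2) and the standard library are available. Lean on these libraries where they do the work, as an engineer would, in place of code of your own. Each camera call takes 0.05 s, during which the arm holds its last target. There are 200 camera calls.

### The job

The concrete core lying across the sloping stage under the microscope is kept from rolling only by the stage's drop gate. Set the rubber wedge chock flat on the plate, square to the core and near the middle of its length, push its thin edge snugly against the low side of the core and let go of it; only then swing the gate right down to its stop, so that the chock alone holds the core where it is. Do not touch the microscope, keep the core from rolling or shifting, and leave the other things on the bench where they are.

Things in the scene. Friction and masses are not known exactly. Their poses are not given: they have to be found in the camera images.
- stage: Fixed tilted specimen stage that carries the boom microscope (foot 180 x 300 x 12 mm). Origin on the bench, z up, x level along the core, -y to the downhill side. Place and yaw vary. A tool held upright at the low side of the core would strike the ring light above: lean the tool's upper end 20 to 50 degrees downhill.
- plate: The bare aluminium plate of the stage, 140 mm (x) by 175 mm (y), 10 mm thick, fixed, sloping 12 degrees. Origin on its upper face, 60 mm above the bench, where the core's line of contact lies; z is the normal of the upper face, x level along the core, -y points straight downhill. The face runs from y = -125 mm (low edge) to y = +50 mm.
- microscope: White boom microscope on the stage, same frame as the stage; not to be touched. Black ring light, 100 mm wide, centred at x 0, y +5 mm over the core, from 163 to 193 mm above the bench; above it a 60 mm barrel, then (275 to 450 mm up) a head within x -65 to +125, y -35 to +75 mm, on a boom running uphill to a column at y +270 mm.
- core: Plain grey concrete core, a cylinder 54 mm in diameter and 180 mm long, about 0.85 kg, free to roll; it rests on the plate against the gate's arms. Origin at its centre, x along its axis (y and z turn as it rolls). It overhangs the plate by about 20 mm at each end.
- chock: Dark grey rubber wedge, 44 (x) x 80 (y) x 40 mm high, 0.13 kg, grippy. Origin: centre of underside. Thin edge (1.5 mm) at y +40, ramp of 35 deg up to y -4, then a block 40 mm high to y -40, to grip across its 44 mm. Seated, the core's axis is at y +50.6, z +27 mm of this frame. Lies flat at the robot's right, edge within 0.9 rad of +y, in one of 3 places beside a block and a saddle of like rubber.
- gate (a joint): Angle of the drop gate: 0 upright (holding the core), grows as it swings downhill, 1.25 rad against its lower stop. It turns stiffly (about 0.2 N m, some 3 N at the grip bar) and stays where it is left.
- gate_grip (a point): Point on the gate's black grip bar: level, round, 12 mm thick, at the top of the +x arm, parallel to the core, from plate x 84 to 154 mm, so beyond the core's end. The point is on the bar's axis at plate x 125 mm, 80 mm from the hinge line. The gate's two steel arms (10 mm wide) stand at plate x -79 and +79 mm, outside the plate.
- gate_hinge (a point): Point on the gate's hinge line level with gate_grip (plate x = 125, y = -31, z = -18 mm); the hinge line runs along the plate's x.
- block: Bystander: rectangular dark grey rubber block 44 x 80 x 40 mm. Origin under its centre.
- saddle: Bystander: dark grey rubber saddle with a trough in its top, 50 x 82 x 44 mm. Origin under its centre.
- jar: Bystander: capped glass sample jar, 52 mm in diameter, 75 mm high. Origin under its centre.
- dish: Bystander: shallow glass dish, 90 mm in diameter, 16 mm high. Origin under its centre.
- soap: Bystander: green soap bottle, 64 mm in diameter, 170 mm high. Origin under its centre.
- beaker: Bystander: clear beaker, 72 mm in diameter, 90 mm high. Origin under its centre.
- slidebox: Bystander: wooden slide box 40 x 100 x 35 mm. Origin under its centre.
Not all that is in view belongs to the job. What is shaped like the core but purple is not meant. Leave any pink or purple look-alike of the chock alone.

How it is judged:
On the way, in this order (a step that is already met when the one before it is completed fails the run):
1. the chock is set against the low side of the core and let go while the gate is still up (y of core in the frame of chock between 0.045 and 0.0565 m and z of core in the frame of chock between 0.02 and 0.034 m and x of chock in the frame of core between -0.025 and 0.025 m and angle between the x axis of chock and the x axis of plate, either way round below 0.2 rad and angle between the z axis of chock and the z axis of plate, either way round below 0.1 rad and contact force between the fingers and chock below 0.1 N and linear speed of chock below 0.01 m/s and distance of core from where it was at the start of the episode below 0.015 m and value of joint gate below 0.2 rad), for 0.2 s.
2. the gate is swung down (value of joint gate above 1.1 rad), for 0.2 s.
At the end, for the whole second after the job is handed in: Gate down (over 1.1 rad); chock flat on the plate (0.1 rad), square to the core (0.2 rad), within 25 mm of the plate's middle, released, its edge within 6 mm of seated and carrying the core (over 0.3 N); core at rest on the plate within 15 mm of its start, parallel to the stage (0.12 rad) (y of core in the frame of chock between 0.045 and 0.0565 m and z of core in the frame of chock between 0.02 and 0.034 m and x of chock in the frame of core between -0.025 and 0.025 m and angle between the x axis of chock and the x axis of plate, either way round below 0.2 rad and angle between the z axis of chock and the z axis of plate, either way round below 0.1 rad and contact force between the fingers and chock below 0.1 N and linear speed of each of chock, core below 0.01 m/s and distance of core from where it was at the start of the episode below 0.015 m and value of joint gate above 1.1 rad and contact force between core and chock above 0.3 N and contact force between core and plate above 1 N and angle between the x axis of core and the x axis of plate, either way round below 0.12 rad); the robot touches nothing.
It fails at once if the core rolls or shifts more than 25 mm (distance of core from where it was at the start of the episode above 0.025 m).
It fails at once if the robot hits the microscope (contact force between any of the arm, the fingers and microscope above 2 N).
It fails at once if the gate is lowered before the chock is set (value of joint gate above 0.5 rad and distance between core and chock above 0.07 m).
It fails at once if a bystander is moved more than 20 mm (distance of any of block, saddle, jar, dish, soap, beaker, slidebox from where it was at the start of the episode above 0.02 m).
It also fails if it takes over 58 s, if anything falls off the work surface, if the arm or the gripper's body presses on something with over 40 N, if the wrist force passes 120 N, or if a joint passes its speed limit or range.

## Working session

There is one attempt and no reset: what is moved stays moved. The work goes in short steps, each a Python script; the robot and the scene stay as the last script left them, time stands still between calls to the robot, and variables do not carry over. Pictures are saved under pics/ and viewed, about 8 in all and at most 12, crops included, and the job is handed in when it is done.

```bash
mkdir -p pics; ls; python3 - <<'E'
from rig import *
import cv2,numpy as np
for n in("scene","top"):
    p,d=camera(n); cv2.imwrite(f"pics/{n}0.png",p[:,:,::-1]); np.savez(f"pics/{n}0.npz",p=p,d=d)
    c=camera_params(n); print(n,c["K"].tolist(),np.round(c["position"],3),np.round(c["rotation"],3).tolist(),(d>0).mean())
a=cv2.imread("pics/scene0.png");b=cv2.imread("pics/top0.png")
print(camera_params("wrist"),sense())
E
```

```text
pics
scene [[512.2740582539104, 0.0, 287.9302378691877], [0.0, 512.2740582539104, 210.3702064698801], [0.0, 0.0, 1.0]] [0.834 0.546 1.21 ] [[-0.863, 0.437, -0.255], [0.505, 0.736, -0.45], [-0.009, -0.517, -0.856]] 0.9959311224489796
top [[469.0782052687614, 0.0, 284.49421753573097], [0.0, 469.0782052687614, 198.36273520821814], [0.0, 0.0, 1.0]] [ 0.3   -0.066  1.289] [[0.017, -0.989, 0.146], [-1.0, -0.016, 0.005], [-0.003, -0.146, -0.989]] 0.9960416666666667
{'K': array([[362.39236316,   0.        , 278.9705309 ],
       [  0.        , 362.39236316, 215.38324852],
       [  0.        ,   0.        ,   1.        ]]), 'tool_from_camera': array([[ 1.06510557e-04, -2.74348185e-01,  9.61630419e-01,
        -1.16168176e-01],
       [-1.29548695e-04, -9.61630420e-01, -2.74348171e-01,
         7.05068096e-02],
       [ 9.99999986e-01, -9.53569897e-05, -1.37965241e-04,
         1.94119269e-05],
       [ 0.00000000e+00,  0.00000000e+00,  0.00000000e+00,
         1.00000000e+00]])} {'time_s': 0.1, 'joint_pos': array([ 1.30813733,  0.46937267, -0.04860641,  1.5335806 ,  0.0241137 ,
        1.14103688, -0.082274  ]), 'qd': array([ 0.0010268 , -0.0022872 , -0.00094284, -0.00208743, -0.00116387,
       -0.00129455, -0.00030505]), 'joint_efforts': array([ 9.53143535e-04, -5.11512315e+01, -4.67090635e-02, -2.38389999e+01,
        1.08866385e-02,  4.43581841e-03,  2.32771720e-05]), 'position': array([ 0.1562569 , -0.65615678,  0.25535577]), 'tcp_rot': array([[-4.89621092e-04,  9.72786063e-01,  2.31704632e-01],
       [ 1.74386247e-03,  2.31705138e-01, -9.72784502e-01],
       [-9.99998360e-01, -7.22347976e-05, -1.80985283e-03]]), 'wrist_force': array([-1.04056343,  0.09582838,  0.86658024]), 'ft_torque': array([ 0.03798075,  0.017662  , -0.01332218]), 'finger_gap': 0.08544413117455672}
```

View pics/top0.png

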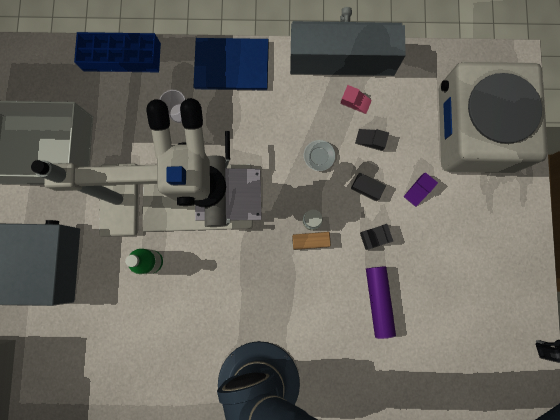

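View pics/scene0.png

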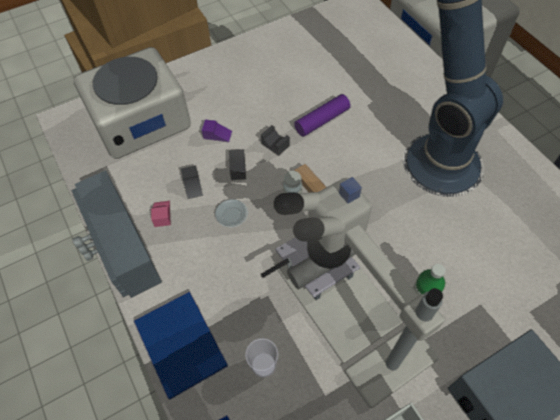

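Candidates for the chock in the top view are dark things at (373,138), (368,187) and (376,237). The pink (355,99) and purple (420,190) wedges are decoys. I'll zoom in on the three.

```bash
python3 - <<'E'
import cv2,numpy as np
a=cv2.imread("pics/top0.png")[110:260,330:410];b=cv2.imread("pics/scene0.png")[115:210,165:305]
c=cv2.imread("pics/top0.png")[120:240,180:280]
f=lambda i:cv2.resize(i,None,fx=600/i.shape[0]*.66,fy=600/i.shape[0]*.66,interpolation=cv2.INTER_CUBIC)
a=cv2.convertScaleAbs(cv2.resize(a,(300,562)),alpha=2.,beta=10)
b=cv2.convertScaleAbs(cv2.resize(b,(490,332)),alpha=2.,beta=10)
c=cv2.convertScaleAbs(cv2.resize(c,(280,230)),alpha=1.6)
o=np.zeros((570,800,3),np.uint8);o[:562,:300]=a;o[:332,305:795]=b;o[335:565,305:585]=c
cv2.imwrite("pics/crop1.png",o)
E
```

```text
(no output)
```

View pics/crop1.png

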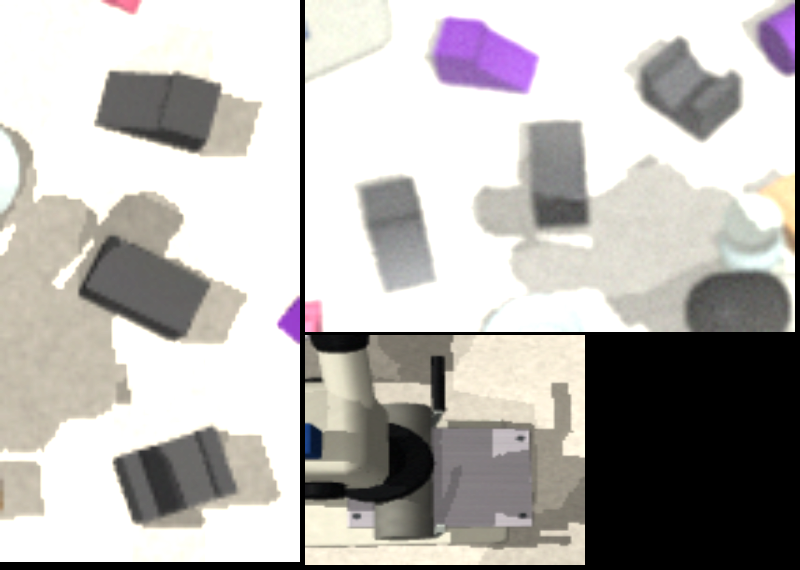

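The chock is the dark piece at top (373,138). It has a block with a ramp, and its thin edge points left towards the stage. The piece at (368,187) is the plain block and (376,237) is the saddle. Next I'll measure the chock and stage from the depth.

```bash
cat > h.py <<'E'
import numpy as np,cv2
from scipy.spatial.transform import Rotation as R
def cloud(d,K,p,Rm):
    v,u=np.indices(d.shape)
    c=np.stack([(u-K[0,2])/K[0,0]*d,(v-K[1,2])/K[1,1]*d,d],-1)
    return c@np.asarray(Rm).T+p
E
python3 - <<'E'
from rig import *
from h import *
for n,(u0,u1,v0,v1) in (("top",(352,393,124,156)),("scene",(175,206,160,205))):
    f=np.load(f"pics/{n}0.npz");c=camera_params(n);P=cloud(f["d"],c["K"],c["position"],c["rotation"])
    g=f["p"].max(-1)
    m=np.zeros(g.shape,bool);m[v0:v1,u0:u1]=True
    m&=(P[...,2]>.004)&(P[...,2]<.06)&(f["d"]>0)
    q=P[m];r=cv2.minAreaRect((q[:,:2]*1000).astype(np.float32));print(n,m.sum(),r,"bench z",np.median(P[320:330,200:220,2]), "zmax",q[:,2].max())
    t=q[q[:,2]>.036];print(" top face ",t.mean(0),cv2.minAreaRect((t[:,:2]*1000).astype(np.float32)))
    # plate
    B=(slice(165,222),slice(228,264)) if n=="top" else (slice(235,300),slice(270,360))
    q=P[B].reshape(-1,3);col=f["p"][B].reshape(-1,3)
    k=(q[:,2]>.03)&(q[:,2]<.075)
    q=q[k]
    for _ in range(8):
        A=np.c_[q[:,:2],np.ones(len(q))];s=np.linalg.lstsq(A,q[:,2],rcond=None)[0];e=A@s-q[:,2]
        q=q[abs(e)<max(.0015,np.percentile(abs(e),90))] if np.abs(e).max()>.0015 else q
    print(" plate",len(q),s,"slope deg",np.degrees(np.arctan(np.hypot(*s[:2]))),"yaw of uphill",np.degrees(np.arctan2(s[1],s[0])))
    print(" extents",q.min(0),q.max(0),cv2.minAreaRect((q[:,:2]*1000).astype(np.float32)))
    # bar
    B=(slice(128,165),slice(220,236)) if n=="top" else (slice(255,282),slice(256,290))
    q=P[B].reshape(-1,3);col=f["p"][B].reshape(-1,3).max(-1);q=q[(q[:,2]>.1)&(q[:,2]<.16)&(col<70)]
    if len(q): print(" bar",len(q),q.mean(0),cv2.minAreaRect((q[:,:2]*1000).astype(np.float32)),q[:,2].min(),q[:,2].max())
E
```

```text
top 555 ((665.8218383789062, -302.1441955566406), (83.09040832519531, 115.14537048339844), 3.5849814414978027) bench z 0.00042582933393842115 zmax 0.04621968720330938
 top face  [ 0.65485984 -0.3198288   0.04017442] ((655.5833129882812, -319.1014709472656), (38.68595504760742, 45.48427200317383), 74.98698425292969)
 plate 760 [-0.00628406  0.21615069  0.03613852] slope deg 12.201880828250697 yaw of uphill 91.66526795648699
 extents [0.42471998 0.00210474 0.03296784] [0.56388022 0.09290622 0.05406631] ((494.46929931640625, 48.01023864746094), (136.84262084960938, 86.61801147460938), 2.3907322883605957)
 bar 176 [0.60194035 0.09147689 0.11619036] ((604.2831420898438, 96.34449005126953), (84.47203063964844, 25.41408920288086), 1.5114096403121948) 0.10050828933771094 0.12812079711089108
scene 520 ((666.7916259765625, -316.1781311035156), (159.95008850097656, 83.91993713378906), 66.04459381103516) bench z 0.0014563067520171336 zmax 0.045684691775654374
 top face  [ 0.66153781 -0.3208592   0.03962404] ((661.1041259765625, -321.45294189453125), (41.224830627441406, 43.22983169555664), 74.51461029052734)
 plate 664 [-0.01201012  0.21084272  0.03864792] slope deg 11.924764300687656 yaw of uphill 93.2601845681791
 extents [0.42572564 0.00557679 0.03211024] [0.57192183 0.17921207 0.07080358] ((499.455322265625, 90.31866455078125), (138.6322479248047, 172.1538543701172), 3.0603699684143066)
 bar 140 [0.61077271 0.09085906 0.11728232] ((614.3096313476562, 89.9542236328125), (30.309904098510742, 69.32573699951172), 74.25005340576172) 0.10195934354784275 0.124181571059917
```

```bash
cat >> h.py <<'E'
def wedge_rot(yaw_y,lean,sign,slope=0.):
    """tool attitude: pointing down, upper end leaning `lean` rad from the normal towards -y of a frame whose y has heading yaw_y and whose face rises by slope; jaws along x"""
    F=frame(yaw_y,slope)
    x=np.sin(lean)*F[:,1]-np.cos(lean)*F[:,2]; z=sign*F[:,0]
    return np.c_[x,np.cross(z,x),z]
def frame(yaw_y,slope=0.):
    h=np.array([np.cos(yaw_y),np.sin(yaw_y),0]);X=np.array([h[1],-h[0],0])
    Y=np.cos(slope)*h+np.sin(slope)*np.array([0,0,1.]);return np.c_[X,Y,np.cross(X,Y)]
def gate_rot(yaw_y,lean,sign):
    F=frame(yaw_y);x=np.sin(lean)*F[:,1]-np.cos(lean)*F[:,2];z=sign*(np.cos(lean)*F[:,1]+np.sin(lean)*F[:,2])
    return np.c_[x,np.cross(z,x),z]
E
python3 - <<'E'
from rig import *
from h import *
d=np.radians
F=frame(d(93),d(12));o=np.array([.494,.127,.06])
for s in(1,-1):
  for name,p,Rm in(("pick",[.655,-.32,.03],wedge_rot(d(75),d(25),s)),("look",[.655,-.32,.16],wedge_rot(d(75),d(25),s)),
    ("place",o+F@[0,-.075,.03],wedge_rot(d(93),d(25),s,d(12))),("place20",o+F@[0,-.075,.03],wedge_rot(d(93),d(15),s,d(12))),("preplace",o+F@[0,-.15,.1],wedge_rot(d(93),d(25),s,d(12))),
    ("gate0",o+F@[.135,-.031,.062],gate_rot(d(93),d(30),s)),("gate1",o+F@[.135,-.107,.007],gate_rot(d(93),d(30),s)),("gatetop",o+F@[.135,-.06,.16],gate_rot(d(93),d(30),s))):
    q=inverse_kinematics(p,Rm);print(s,name,None if q is None else np.round(q,2))
E
```

```text
1 pick [ 0.85  0.91 -0.5   1.44 -0.04  0.96  0.27]
1 look [ 0.86  0.77 -0.52  1.39 -0.08  1.14  0.23]
1 place [ 0.71  0.69 -0.73  2.05 -0.33  0.67  0.41]
1 place20 [ 0.63  0.62 -0.72  2.06 -0.13  0.62  0.17]
1 preplace [ 0.85  0.62 -0.72  1.95 -0.29  0.89  0.46]
1 gate0 [ 0.7   0.9  -1.09  1.73  0.33  0.85  1.26]
1 gate1 [ 0.67  0.9  -0.86  1.73  0.16  0.78  1.54]
1 gatetop [ 0.75  0.74 -1.03  1.65  0.12  1.01  1.44]
-1 pick [ 0.47  0.86  0.14  1.47 -0.61  1.05 -2.47]
-1 look [ 0.45  0.71  0.17  1.42 -0.56  1.23 -2.57]
-1 place [ 0.32  0.57 -0.21  2.07 -0.76  0.81 -2.34]
-1 place20 [ 0.25  0.51 -0.22  2.08 -0.59  0.7  -2.55]
-1 preplace [ 0.38  0.51 -0.09  1.98 -0.67  1.02 -2.33]
-1 gate0 [ 0.35  0.66 -0.48  1.75 -0.33  0.83 -1.33]
-1 gate1 [ 0.4   0.76 -0.43  1.74 -0.33  0.78 -1.2 ]
-1 gatetop [ 0.38  0.55 -0.42  1.67 -0.36  1.03 -1.31]
```

```bash
cat >> h.py <<'E'
def wrist(name):
    from rig import sense,camera,camera_params
    s=sense();p,d=camera("wrist");c=camera_params("wrist");T=c["tool_from_camera"]
    Rt=np.array(s["tcp_rot"]);Rm=Rt@T[:3,:3];pos=np.array(s["position"])+Rt@T[:3,3]
    cv2.imwrite(f"pics/{name}.png",p[:,:,::-1]);P=cloud(d,c["K"],pos,Rm);np.savez(f"pics/{name}.npz",p=p,d=d,P=P);return p,d,P
E
python3 - <<'E'
from rig import *
from h import *
d=np.radians
Rm=wedge_rot(d(75),d(25),-1)
movep([.56,-.36,.28],Rm); movep([.655,-.34,.17],Rm)
p,dd,P=wrist("w1")
g=p.max(-1)
m=(P[...,2]>.036)&(P[...,2]<.047)&(g<110)&(abs(P[...,0]-.658)<.06)&(abs(P[...,1]+.32)<.06)
q=P[m];print(m.sum(),q.mean(0),cv2.minAreaRect((q[:,:2]*1000).astype(np.float32)))
m=(P[...,2]>.004)&(P[...,2]<.047)&(g<130)&(abs(P[...,0]-.658)<.08)&(abs(P[...,1]+.30)<.08)
q=P[m];print(m.sum(),q.mean(0),cv2.minAreaRect((q[:,:2]*1000).astype(np.float32)))
print(sense()["time_s"],sense()["position"])
E
```

```text
3067 [ 0.65767076 -0.32264794  0.03859088] ((658.1363525390625, -321.0359191894531), (37.46635818481445, 43.66038513183594), 75.2981185913086)
5212 [ 0.6582129  -0.32119334  0.03045334] ((663.2156372070312, -302.5542907714844), (76.36457061767578, 43.97913360595703), 74.9646224975586)
2.8917 [ 0.65424117 -0.34238356  0.1719778 ]
```

View pics/w1.png

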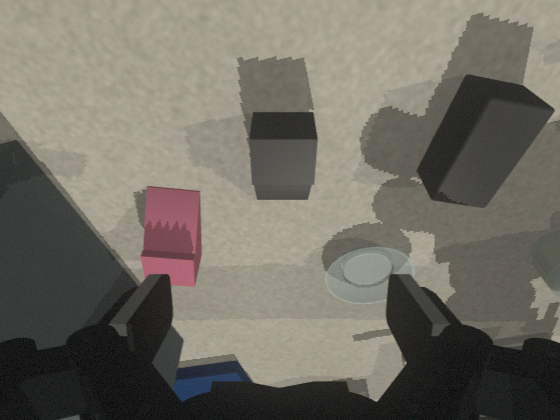

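The chock is at about (285,155) between the open fingers, with the pink wedge well to the side. Its grasp centre is at about (0.658, -0.322). I'll pick it up.

```bash
python3 - <<'E'
from rig import *
from h import *
d=np.radians
Rm=wedge_rot(d(75),d(25),-1)
o=np.array([.6637,-.3008,0]);F=frame(d(75))
g=o+F@[0,-.022,.027]; tcp=g-.006*Rm[:,0]
command_gripper(.066)
move_l(tcp-.07*Rm[:,0],Rm)
print(move_l(tcp,feed=.08,until_force=12),sense()["position"]-tcp)
command_gripper(.03,40); print(sense()["finger_gap"])
s=sense();move_l(np.array(s["position"])+[0,0,.12],feed=.1)
p,_,_=wrist("w2");s=sense();print(s["finger_gap"],s["wrist_force"],s["time_s"],s["position"])
E
```

```text
False [ 0.00022056 -0.00068571  0.00056729]
0.0434995913574127
0.04355552643781297 [ 0.88642569  1.46004713 -1.15289838] 6.6333 [ 0.65708626 -0.32527066  0.15223122]
```

```bash
python3 - <<'E'
from rig import *
from h import *
d=np.radians
o=np.array([.494,.127,.0595]);F=frame(d(93),d(12));Rm=wedge_rot(d(93),d(25),-1,d(12))
s=sense();move_l([.60,-.25,.27],feed=.25)
movep(o+F@[0,-.19,.12],Rm)
p,dd,P=wrist("w3")
L=(P-o)@F; np.set_printoptions(precision=4,suppress=True)
print(sense()["time_s"],sense()["position"])
# plate points
m=(dd>0)&(abs(L[...,2])<.012)&(abs(L[...,0])<.066)&(L[...,1]>-.12)&(L[...,1]<-.035)
q=P[m];A=np.c_[q[:,:2],np.ones(len(q))]
for _ in range(6):
    sol=np.linalg.lstsq(A,q[:,2],rcond=None)[0];e=abs(A@sol-q[:,2]);k=e<.003;q,A=q[k],A[k]
print("plate",len(q),sol,np.degrees(np.arctan(np.hypot(*sol[:2]))),np.degrees(np.arctan2(sol[1],sol[0])))
m=(dd>0)&(abs(L[...,2])<.006)&(abs(L[...,0])<.1)&(L[...,1]>-.15)&(L[...,1]<-.035)
print("plate rect L",cv2.minAreaRect((L[m][:,:2]*1000).astype(np.float32)))
# core points: low/upper surface
m=(dd>0)&(L[...,2]>.015)&(L[...,2]<.052)&(abs(L[...,0])<.11)&(L[...,1]>-.035)&(L[...,1]<.03)
q=L[m];print("core",len(q),q.min(0),q.max(0))
for a in(-.08,-.06,-.03,0,.03,.06,.08):
    k=q[abs(q[:,0]-a)<.006]
    if len(k)>20:
        # circle r=.027 fit
        from scipy.optimize import least_squares
        r=least_squares(lambda c:np.hypot(k[:,1]-c[0],k[:,2]-c[1])-.027,[0,.027],loss="soft_l1",f_scale=.001);print(a,len(k),r.x,np.sqrt((r.fun**2).mean()))
E
```

```text
8.3667 [ 0.5067 -0.0854  0.1379]
plate 1927 [-0.0091  0.2076  0.0364] 11.738427949580068 92.51489067616302
plate rect L ((-0.80389404296875, -97.32645416259766), (59.88932418823242, 140.07286071777344), 88.98011779785156)
core 1892 [-0.0533 -0.0255  0.0362] [0.0597 0.0137 0.052 ]
-0.03 195 [-0.0005  0.0257] 0.0006289846203414762
0 201 [-0.0007  0.0257] 0.0006334650932614867
0.03 197 [-0.0005  0.0259] 0.000597141200748822
0.06 85 [-0.0006  0.0258] 0.0005513176522359207
```

View pics/w3.png

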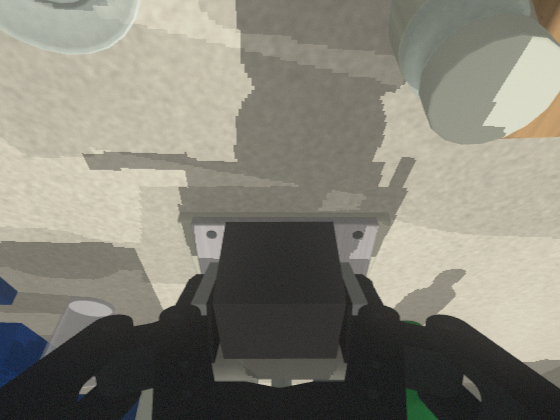

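```bash
cat >> h.py <<'E'
d=np.radians
O=np.array([.494,.127,.0595])+frame(d(93),d(12))@[.0003,-.0006,-.0012]
YP=d(92.2); FP=frame(YP,d(12)); RP=wedge_rot(YP,d(25),-1,d(12))
def tcp_for(y,z,x=0.):
    "TCP that puts the held chock's origin at plate (x,y,z)"
    return O+FP@[x,y-.022-.0007,z+.0276]-.006*RP[:,0]
E
python3 - <<'E'
from rig import *
from h import *
np.set_printoptions(precision=4,suppress=True)
P=np.load("pics/w3.npz")["P"];t=tcp_for(-.051,0);T=camera_params("wrist")["tool_from_camera"]
cam=t+RP@T[:3,3];f=np.load("pics/top0.npz");c=camera_params("top");Q=cloud(f["d"],c["K"],c["position"],c["rotation"])[205:250,290:335].reshape(-1,3)
Q=Q[Q[:,2]>.015];j=Q[(Q[:,2]>.06)];print("cam",cam,"jar",j.mean(0),j[:,2].max(),"nearest",np.linalg.norm(Q-cam,axis=1).min())
move_l(tcp_for(-.10,.05),RP,feed=.15);move_l(tcp_for(-.085,.015),RP,feed=.1);move_l(tcp_for(-.058,.004),RP,feed=.06)
f0=np.array(sense()["wrist_force"]);print("t",sense()["time_s"])
print(move_l(tcp_for(-.058,-.004),RP,feed=.02,until_force=3))
s=sense();L=(np.array(s["position"])-tcp_for(0,0))@FP;print("touch",L,(np.array(s["wrist_force"])-f0)@FP)
wrist("w4")
np.savetxt("touch.txt",L)
E
```

```text
cam [ 0.503  -0.081   0.1252] jar [ 0.4226 -0.1317  0.1316] 1.2889650902304097 nearest 0.08491732991720934
t 10.1833
True
touch [ 0.0004 -0.0586  0.002 ] [0.6812 0.5581 5.9136]
```

View pics/w4.png

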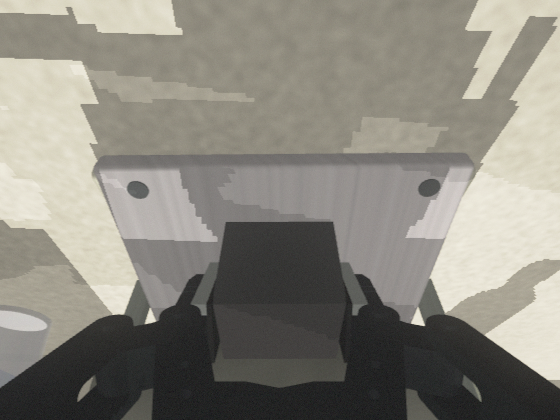

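The view shows the chock square on the plate, at centre column 279 against 285 for the plate. It touched 2 mm above the estimated height. Next I'll slide it up to the core in small steps, watching the force.

```bash
python3 - <<'E'
from rig import *
from h import *
np.set_printoptions(precision=4,suppress=True)
z=.0022
def st(tag):
    s=sense();print(tag,(np.array(s["position"])-tcp_for(0,0))@FP,np.array(s["wrist_force"])@FP,round(s["time_s"],2))
    return np.array(s["wrist_force"])@FP
f0=None
for y in np.arange(-.0575,-.0455,.001):
    move_l(tcp_for(y,z),RP,feed=.02);sleep(.1);f=st(round(y,4))
    if f0 is not None and f[1]-f0[1]<-3.0: break
    if y>=-.0556 and f0 is None:f0=f
p,dd,P=wrist("w5");L=(P-O)@FP
m=(dd>0)&(L[...,2]>.02)&(L[...,2]<.056)&(abs(L[...,0])<.08)&(L[...,1]>-.03)&(L[...,1]<.03);print(m.sum())
E
```

```text
-0.0575 [-0.0002 -0.0576  0.002 ] [0.4994 0.2765 0.2767] 10.85
-0.0565 [-0.0001 -0.0564  0.002 ] [-0.6685 -0.5218 -1.6826] 11.2
-0.0555 [ 0.     -0.0555  0.0022] [-0.3726 -0.0133 -0.7099] 11.55
-0.0545 [ 0.     -0.0545  0.0022] [-0.3386 -0.3206 -0.4809] 11.9
-0.0535 [ 0.     -0.0535  0.0022] [-0.2486 -0.0155 -0.6568] 12.25
-0.0525 [ 0.     -0.0525  0.0022] [-0.7965 -0.8075 -1.2643] 12.6
-0.0515 [ 0.     -0.0515  0.0022] [-0.492  -0.2735 -2.1962] 12.95
-0.0505 [ 0.0001 -0.0511  0.0021] [-0.3752 -2.2008 -2.5443] 13.3
-0.0495 [ 0.     -0.051   0.0022] [-1.6915 -5.9612 -1.3737] 13.65
4401
```

The core was contacted at y = -51 mm, and the seated position is -50.6 mm, so they agree. I'll release, back out along the tool axis and look.

```bash
python3 - <<'E'
from rig import *
from h import *
np.set_printoptions(precision=4,suppress=True)
command_gripper(.058);sleep(.4)
p0=np.array(sense()["position"])
move_l(p0-.05*RP[:,0],feed=.06);move_l(p0-.15*RP[:,0]+[0,0,.03],feed=.2)
p,dd,P=wrist("w6");L=(P-O)@FP;g=p.max(-1)
print(sense()["time_s"],sense()["position"])
m=(dd>0)&(L[...,2]>.038)&(L[...,2]<.048)&(abs(L[...,0])<.035)&(L[...,1]>-.11)&(L[...,1]<-.045);q=L[m]
print("chock top",len(q),q.mean(0),cv2.minAreaRect((q[:,:2]*1000).astype(np.float32)))
A=np.c_[q[:,:2],np.ones(len(q))];print("tilt",np.linalg.lstsq(A,q[:,2],rcond=None)[0])
m=(dd>0)&(L[...,2]>.02)&(L[...,2]<.056)&(abs(L[...,0])<.1)&(L[...,1]>-.03)&(L[...,1]<.03);q=L[m]
from scipy.optimize import least_squares
for a in(-.06,-.03,0,.03,.06):
    k=q[abs(q[:,0]-a)<.006]
    if len(k)>20:print(a,len(k),least_squares(lambda c:np.hypot(k[:,1]-c[0],k[:,2]-c[1])-.027,[0,.027],loss="soft_l1",f_scale=.001).x)
# core ends, gate bar
m=(dd>0)&(L[...,2]>.02)&(L[...,2]<.05)&(L[...,1]>-.02)&(L[...,1]<.01);q=L[m];print("core x ext",q[:,0].min(),q[:,0].max())
m=(dd>0)&(L[...,0]>.095)&(L[...,0]<.16)&(L[...,2]>.04)&(L[...,2]<.09)&(L[...,1]>-.08)&(L[...,1]<.0)&(g<80);q=L[m]
print("bar",len(q),*( (q.mean(0),q.min(0),q.max(0)) if len(q) else ()))
E
```

```text
16.2 [ 0.5    -0.0427  0.2257]
chock top 2104 [ 0.0013 -0.0739  0.0404] ((1.3145771026611328, -72.58187866210938), (44.149993896484375, 37.68131637573242), 0.7412882447242737)
tilt [-0.0002  0.0061  0.0409]
-0.06 723 [-0.0002  0.0273]
-0.03 733 [0.0001 0.0273]
0 708 [0.0005 0.0272]
0.03 710 [0.0007 0.0272]
0.06 708 [0.001  0.0272]
core x ext -0.0783432686354352 0.077959502046761
bar 943 [ 0.1243 -0.033   0.0657] [ 0.095  -0.037   0.0595] [ 0.1533 -0.0264  0.0699]
```

View pics/w6.png

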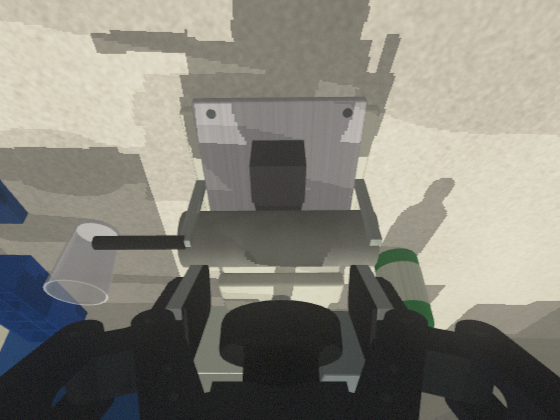

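The chock is seated, with its origin at y = -50.6 mm and the core at +0.4 mm. It is flat and square, and the gate is still up. The bar axis is confirmed at plate (y -31, z +62). Next I'll swing the gate, with the tool leaning downhill at plate x = 135 mm.

```bash
python3 - <<'E'
from rig import *
from h import *
np.set_printoptions(precision=4,suppress=True)
H=np.array([.135,-.031,-.018])
def bar(th):return O+FP@(H+.080*np.array([0,-np.sin(th),np.cos(th)])+[0,0,.001])
def pose(th):
    Rm=gate_rot(YP,d(30+14*th/1.25),-1);return bar(th)-.006*Rm[:,0],Rm
p0=np.array(sense()["position"]);move_l(p0+[.02,-.07,.06],feed=.2)
t,Rm=pose(0)
movep(t-.09*Rm[:,0]+[0,-.04,.06],Rm);command_gripper(.034)
move_l(t-.09*Rm[:,0],Rm,feed=.15)
print("in",move_l(t,Rm,feed=.07,until_force=6),sense()["position"]-t,sense()["time_s"])
command_gripper(.018,20);print(sense()["finger_gap"])
p,dd,P=wrist("w7")
for th in np.arange(.1,1.31,.1):
    t,Rm=pose(th)
    hit=move_l(t,Rm,feed=.06,until_force=25)
    s=sense();print(round(th,2),hit,np.array(s["wrist_force"])@FP,s["position"]-t)
    if hit:break
print(sense()["time_s"])
p,dd,P=wrist("w8")
E
```

```text
in False [ 0.0004 -0.0004  0.0004] 20.3583
0.01797508541329423
0.1 False [ 0.44    0.2542 -0.6344] [ 0.0002 -0.0008 -0.0002]
0.2 False [-0.5376  0.7822  0.379 ] [ 0.     -0.0008 -0.0004]
0.3 False [0.4189 0.7921 0.3709] [-0.0001 -0.0007 -0.0005]
0.4 False [-0.1655 -0.4092 -0.2995] [-0.0001 -0.0007 -0.0005]
0.5 False [ 0.0497 -0.0147 -0.3875] [-0.0002 -0.0007 -0.0005]
0.6 False [-0.313   0.3893  0.0299] [-0.0002 -0.0007 -0.0006]
0.7 False [ 0.4898  0.8808 -0.8363] [-0.0002 -0.0006 -0.0005]
0.8 False [0.0433 0.1051 0.3204] [-0.0003 -0.0006 -0.0005]
0.9 False [-0.1915  1.0305  0.1285] [-0.0003 -0.0007 -0.0007]
1.0 False [-0.0914  0.2483  0.3324] [-0.0003 -0.0006 -0.0007]
1.1 False [ 0.1996 -0.2587  0.0096] [-0.0004 -0.0006 -0.0009]
1.2 False [ 0.3963 -0.2135  0.5136] [-0.0004 -0.0005 -0.0009]
1.3 False [-0.7995  3.2722  4.1473] [0.0007 0.0012 0.0011]
24.3917
```

View pics/w8.png

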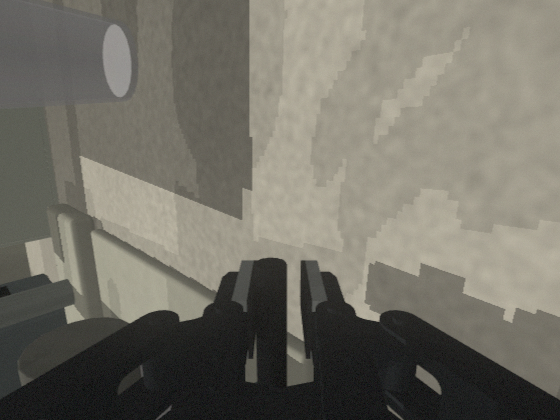

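The bar lies between the fingers at (270,320), and the rise in force shows the gate is at its stop. I'll open slightly, retreat and check.

```bash
python3 - <<'E'
from rig import *
from h import *
np.set_printoptions(precision=4,suppress=True)
command_gripper(.034)
s=sense();p0=np.array(s["position"]);Rg=np.array(s["tcp_rot"])
move_l(p0-.10*Rg[:,0],feed=.1);move_l(p0-.18*Rg[:,0]+[0,-.04,.08],feed=.2)
movep(O+FP@[0,-.19,.16]+[0,0,.03],RP)
p,dd,P=wrist("w9");L=(P-O)@FP
print(sense()["time_s"])
m=(dd>0)&(L[...,2]>.036)&(L[...,2]<.048)&(abs(L[...,0])<.035)&(L[...,1]>-.11)&(L[...,1]<-.045);q=L[m]
print("chock top",len(q),q.mean(0),cv2.minAreaRect((q[:,:2]*1000).astype(np.float32)))
A=np.c_[q[:,:2],np.ones(len(q))];print("tilt",np.linalg.lstsq(A,q[:,2],rcond=None)[0])
m=(dd>0)&(L[...,2]>.02)&(L[...,2]<.056)&(abs(L[...,0])<.1)&(L[...,1]>-.035)&(L[...,1]<.03);q=L[m]
from scipy.optimize import least_squares
for a in(-.06,-.03,0,.03,.06):
    k=q[abs(q[:,0]-a)<.006]
    if len(k)>20:print(a,len(k),least_squares(lambda c:np.hypot(k[:,1]-c[0],k[:,2]-c[1])-.027,[0,.027],loss="soft_l1",f_scale=.001).x)
m=(dd>0)&(L[...,0]>.095)&(L[...,0]<.16)&(p.max(-1)<80)&(L[...,1]>-.14)&(L[...,1]<-.02)&(L[...,2]>-.02)&(L[...,2]<.09);q=L[m]
if len(q):
    b=q.mean(0);print("bar",len(q),b,"theta",np.arctan2(-(b[1]+.031),b[2]+.018))
a,_=camera("scene");cv2.imwrite("pics/scene9.png",a[:,:,::-1])
o=np.zeros((420,800,3),np.uint8);o[:300,:400]=cv2.resize(p,(400,300))[:,:,::-1];o[:300,400:]=cv2.resize(a,(400,300))[:,:,::-1];cv2.imwrite("pics/end.png",o[:300])
E
```

```text
28.1583
chock top 1645 [ 0.0014 -0.0753  0.0402] ((1.3905391693115234, -72.97300720214844), (43.98028564453125, 37.50339889526367), 0.08775775879621506)
tilt [-0.0019  0.0281  0.0424]
-0.06 127 [-0.0001  0.0281]
-0.03 603 [0.0001 0.0272]
0 632 [0.0004 0.0273]
0.03 611 [0.0007 0.0272]
0.06 79 [0.001  0.0275]
bar 878 [ 0.1245 -0.1084  0.0111] theta 1.2110762990979311
```

View pics/end.png

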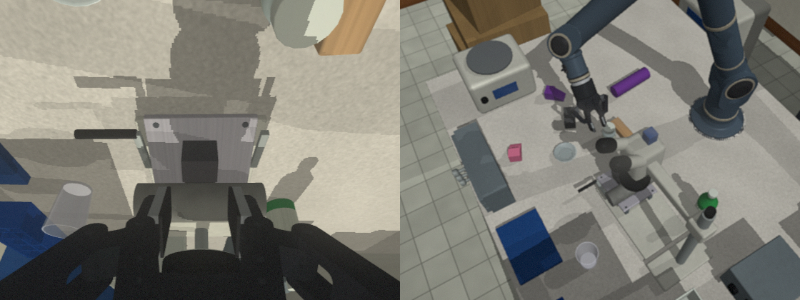

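```bash
python3 -c "
from rig import *
s=sense();print(s['wrist_force'],s['time_s']);finish_job()"
```

```text
[0.01934916 0.58447574 0.77412144] 28.2083
the job is handed in; nothing more can be done
```

I set the chock against the low side of the core, let go of it, then swung the gate down to its stop and handed the job in at 28.2 s. No verdict was reported.

**What I did:**
- I picked the dark wedge out from beside the block and saddle and set it flat on the plate. I pushed it uphill until the force rose by about 6 N and the chock stopped, 51 mm below the core's contact line.
- I backed the fingers out before touching the gate, then lowered the gate by its grip bar with the tool leaning downhill. The force rose only near 1.25 rad, which is where the stop is.

**Last camera checks before hand-in:**
- **Chock:** it sits about 51 mm below the core's axis (50.6 mm is seated) and 1.4 mm off the middle of the plate. It is square to within about 0.1° and released.
- **Core:** it lies within about 0.5 mm of where it was just before the gate was lowered. It is parallel to the stage to within about 0.6°.
- **Gate:** it measures about 1.21 rad, read from the visible upper surface of the bar.
- **Surroundings:** the arm was clear of everything, and the last pictures showed nothing knocked over or obviously shifted. I did not re-measure the other bench items.

**Small disagreements:**
- The plate touched about 2 mm higher than the wrist camera suggested.
- The top and scene cameras differed by 6 to 7 mm in x, so I relied on wrist-camera views.
- The chock's top tilt read 0.006 rad before the gate was lowered and 0.028 rad afterwards. The later reading came from a more oblique view, and both are below the 0.1 rad limit.
- I did not check directly how hard the core bears on the chock.

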